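# Feed peat pellets through the gate of a sowing board

## Task

With the fingertips, sweep the three loose peat pellets along the sowing board, through the narrow gate and down into the slot behind it, one at a time: each must have dropped into the slot before the next one goes in between the wings of the gate. Only push them gently over the board, never pinch, lift or carry them, for they crumble. Leave the clay pot, the seed jar and the brush where they stand, and finish with the hand clear of everything.

Things in the scene. Friction and masses are not known exactly. Their poses are not given: they have to be found in the camera images.
- sowing_board: Fixed plywood sowing board, 310 mm long (its x -160 to +150 mm), 260 mm wide (y +-130 mm). Origin on the table under the board; x runs along the deck through the gate to the slot, y to the left of that, z up. Flat deck top at z = 75 mm. Side rims 10 mm tall at y = +-122 to 130 mm; no rim at the -x end.
- gate (a point): Middle of the gate's front on the deck (board x = 50, y = 0, z = 75 mm): a 48 mm wide opening, the only one in a cross wall 16 mm tall and 8 mm thick (x = 50 to 58 mm). Two wings, 16 mm tall, 6 mm thick, form a 45 degree funnel: inner faces from the gate's edges (x = 50, y = +-24) out to (x = 12, y = +-62 mm).
- slot (a point): Middle of the slot's mouth at deck height (board x = 98, y = 0, z = 75 mm): an open-topped pit straight behind the gate, x = 58 to 138 mm, y = +-45 mm, floor at z = 4 mm (71 mm deep). A pellet pushed until its centre is past x = 58 mm tips over the edge and falls in.
- pellet_a: One of three alike dry peat pellets: a brown disc 36 mm in diameter and 12 mm thick, about 12 g, lying flat and loose on the deck in front of the gate. Origin at its centre (half-way up), z along its axis.
- pellet_b: One of three alike dry peat pellets: a brown disc 36 mm in diameter and 12 mm thick, about 12 g, lying flat and loose on the deck in front of the gate. Origin at its centre (half-way up), z along its axis.
- pellet_c: One of three alike dry peat pellets: a brown disc 36 mm in diameter and 12 mm thick, about 12 g, lying flat and loose on the deck in front of the gate. Origin at its centre (half-way up), z along its axis.
- clay_pot: Small open terracotta pot, 48 mm wide, 45 mm tall, loose, standing in one of the two corners of the deck at the end away from the gate. Origin at the centre of its underside. Not to be disturbed.
- seed_jar: Small closed glass jar, 42 mm wide, 60 mm tall, loose, standing in the other of these corners of the deck. Origin at the centre of its underside. Not to be disturbed.
- brush: Hand brush lying loose on the table beside the board's -y side, roughly along it. Origin about half-way along it. Not to be disturbed.
There are look-alikes about, which are no part of the job. What is shaped like the pellet_c but red is not meant.

How it is judged:
By the outcome, as a careful person would: the job done as asked, in the order asked, and still so for the second after the job is handed in, with the robot touching nothing.
It also fails if it takes over 64 s, if anything falls off the work surface, if the arm or the gripper's body presses on something with over 40 N, if the wrist force passes 120 N, or if a joint passes its speed limit or range.

## Robot

A 6-joint arm with a two-finger parallel gripper is mounted at the origin on the work surface. World frame = base frame: x ahead of the robot, y to its left, z up, the work surface at z = 0. Lengths are in m, angles in rad, forces in N, time in s.
With the tool pointing down it reaches from about 0.35 to 0.975 m from the base axis. Payload 17.4 kg.
Tool frame: the origin (TCP) lies between the finger pads; the fingertips stand 11 mm ahead of it and the grasp point (between the pads) lies 8 mm behind it; z points along the fingers, y is the line along which they close (so a half turn about z gives the same grasp; the last joint's range is limited). The gripper opens to 85 mm and grips with 20 to 120 N. Pads are 22 mm wide; open, the fingers measure 114 mm over their backs; the gripper's body (76 mm by 85 mm) begins 54 mm behind the grasp point. The pads swing forward as they close: fully open they stand 13 mm farther back than shut.
Start: joints at [1.242, 0.116, 1.442, -0, 1.584, -0.038], TCP at [0.194, 0.647, 0.242] pointing down, gripper open.
Joint ranges: [-2.83, 2.83], [-0.83, 2.19], [0.07, 2.5], [-1.14, 4.28], [0.01, 3], [-2.97, 2.97]. Speed limits (rad/s): [1.89, 1.89, 2.22, 3.14, 3.14, 3.14].

## Interface

Orientations are given as a unit quaternion [x, y, z, w].
In Python, from bench import readout, vision, workorder, spotter gives the robot as it stands.
- The arm moves only by the tool send_rows, never from a script. Its argument "moves" is a list of rows, each a list of 6 numbers: the shift along the tool's x, y, z scaled (see below), then the turn, a rotation vector about the tool's x, y, z scaled (see below). A call has exactly 8 rows; each row is the pose to reach, as a shift and turn from the pose commanded when the call began, along the tool's axes at that moment, turning the shorter way round; what a row does not reach only later rows make up. The controller multiplies each number of a shift by 250 mm and each number of a turn by 180 degrees. A row lasts 1/10 s, in which the tool goes at most 50 mm and 8.59 degrees, less where a joint would pass 70% of its speed; a pose out of reach is approached as far as the arm can. A call with a number of a shift or a turn outside -1 to 1 is refused whole. A call with a gripper value outside its range is refused whole. "hand" is the closure, from -1 (fully open) to 1 (shut), set as the call begins (left out, the last holds). The fingers move at their own pace and stop on an object; the grip force is fixed at half the most. Time passes only in rows, so rows that repeat a pose let the fingers close, or fill a call up. It gives the time, the measured TCP pose, the force, the opening and the grip force at its end, in the units of the state.
- readout.get_obs(): the state, without advancing time (a new reading comes with each control period).
- vision.grab_frame(name): name is "scene" or "top" or "wrist"; returns a dict with "img" (384x512x3 uint8, red, green, blue), "fov_y" (degrees; the focal length in pixels is half the picture's height over the tangent of half this angle, whatever the lens; pixels are square), "cx", "cy" (the principal point, pixels), "R" (3x3) and "t" (3): a world point X has camera coordinates R X + t. Camera axes: x right, y down, z forward; pixel columns grow to the right and rows downward; lengths in m; the calibration is good to about 2 mm. A picture is of the moment at which its call begins. There is no depth.
- workorder.sign_off(): hands the job in; it is judged then, once.
Trained networks look in the newest picture that a camera, given by its name, has taken for a name from the list of things; names that differ only in an ending like _2 or _b are one class to them, and where a whole thing is asked for, a point or a joint stands for the part that bears it (a point fixed in the world has none). Each returns a list of dicts, best first, with "conf" (0 to 1); they miss things now and then, are a little off and sometimes report something else, mostly with a low value. They report only what shows in the picture. A call takes as long as a camera call. They do not tell look-alikes from the thing itself.
- spotter.boxes_of(camera, query): "bbox" ([left, top, right, bottom] in pixels, round what is visible of it).
- spotter.regions_of(camera, query): "region" (384x512 bool, what is visible of it) and "bbox" ([left, top, right, bottom] in pixels, round what is visible of it).
The state is a dict: "clock": time; "q": joint angles; "joint_velocities": joint speeds; "tau": joint torques, N m; "position": TCP position; "tool_rot": TCP orientation; "contact_force": force on the tool from outside, world axes, zero at the start; "wrist_torque": the same for the moment, N m; "opening": opening from 0.0 (shut) to 1.0 (fully open); "grasp_force": force on a finger pad.
Only numpy, scipy, OpenCV 4.12 (cv2) and the standard library are available. Lean on these libraries where they do the work, as an engineer would, in place of code of your own. Each camera call takes 0.05 s, during which the arm holds its last target. There are 200 camera calls.

## Working session

There is one attempt and no reset: what is moved stays moved. The work goes in short steps, Python scripts to look and compute and a tool call to move; the robot and the scene stay as the last step left them, time stands still between calls to the robot, and variables do not carry over. Pictures are saved under pics/ and viewed, at most 10 in all, crops included, and the job is handed in when it is done.

Besides the shell and the picture viewer there is one more tool, called after ">>>" as name([rows], argument=value, ...), one row to a line, values as JSON. send_rows: Moves the arm, as the interface text tells. Its arguments: {"type":"object","properties":{"moves":{"type":"array"},"hand":{"type":"number"}},"required":["moves"]}

```bash
mkdir -p pics
cat > h.py <<'E'
from bench import readout, vision, workorder, spotter
import numpy as np, cv2
def cam(f):
    F=192/np.tan(np.radians(f["fov_y"])/2); return F
def proj(f,X):
    c=np.asarray(f["R"])@np.asarray(X)+f["t"]; F=cam(f); return np.array([f["cx"]+F*c[0]/c[2], f["cy"]+F*c[1]/c[2]])
def ray(f,u,v,z):
    R=np.asarray(f["R"]);t=np.asarray(f["t"]);F=cam(f)
    d=R.T@np.array([(u-f["cx"])/F,(v-f["cy"])/F,1]);o=-R.T@t
    return o+d*(z-o[2])/d[2]
def save(f,n,crop=None,s=1):
    im=f["img"][:,:,::-1]
    if crop: l,t,r,b=crop; im=im[t:b,l:r]
    cv2.imwrite("pics/"+n,cv2.resize(im,None,fx=s,fy=s,interpolation=cv2.INTER_CUBIC))
E
python3 - <<'E'
from h import *
o=readout.get_obs();print(o["clock"],o["position"],o["tool_rot"],o["opening"])
a=[]
for n in ["scene","top"]:
    f=vision.grab_frame(n); a.append(f["img"][:,:,::-1]); print(n,f["fov_y"],f["cx"],f["cy"],(-np.asarray(f["R"]).T@f["t"]).round(3))
    for q in ["pellet_a","sowing_board","clay_pot","seed_jar","brush"]:
        for d in spotter.boxes_of(n,q): 
            b=d["bbox"];u,v=(b[0]+b[2])/2,(b[1]+b[3])/2
            print(n,q,round(d["conf"],2),np.round(b),ray(f,u,v,.081)[:2].round(3))
    cv2.imwrite(f"pics/{n}1.png",cv2.resize(f["img"][:,:,::-1],(800,600)))
E
```

```text
0.0 [0.19349232 0.64647706 0.24154305] [ 1.44897422e-01  9.89446506e-01 -5.80370343e-04 -1.09953328e-04] 1.000288403476285
scene 55.169726074922316 259.08728202944565 186.89336042812778 [ 1.135 -0.071  0.653]
scene pellet_a 0.72 [266. 164. 288. 175.] [0.555 0.051]
scene pellet_a 0.69 [354. 180. 364. 189.] [0.624 0.218]
scene pellet_a 0.66 [234. 170. 249. 184.] [ 0.57  -0.031]
scene pellet_a 0.59 [338. 196. 352. 212.] [0.674 0.173]
scene pellet_a 0.5 [240. 144. 260. 156.] [ 0.484 -0.003]
scene sowing_board 0.97 [195. 126. 339. 269.] [0.635 0.016]
scene clay_pot 0.83 [200. 125. 224. 156.] [ 0.438 -0.088]
scene clay_pot 0.48 [236. 171. 252. 185.] [ 0.573 -0.025]
scene clay_pot 0.36 [240. 141. 258. 155.] [ 0.476 -0.003]
scene seed_jar 0.79 [275. 116. 291. 148.] [0.427 0.087]
scene brush 0.94 [158. 178. 185. 245.] [ 0.649 -0.18 ]
scene brush 0.7 [233. 172. 251. 184.] [ 0.573 -0.029]
top 42.23441847124663 261.1996518407846 190.78527193679395 [0.475 0.005 0.97 ]
top pellet_a 0.8 [231. 193. 248. 208.] [0.551 0.051]
top pellet_a 0.74 [281. 181. 297. 198.] [ 0.568 -0.038]
top pellet_a 0.63 [134. 195. 156. 211.] [0.551 0.222]
top pellet_a 0.54 [263. 234. 282. 253.] [ 0.473 -0.007]
top pellet_a 0.51 [158. 165. 176. 181.] [0.604 0.182]
top sowing_board 0.89 [188.  97. 346. 282.] [0.569 0.001]
top clay_pot 0.63 [312. 236. 338. 264.] [ 0.459 -0.098]
top seed_jar 0.74 [212. 248. 234. 276.] [0.442 0.083]
top brush 0.81 [354. 133. 381. 238.] [ 0.572 -0.179]
```

View pics/top1.png

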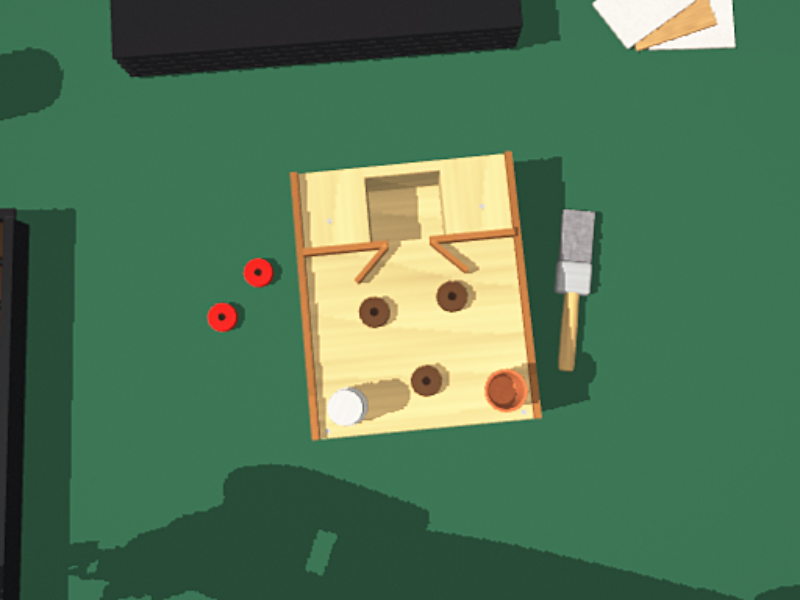

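View pics/scene1.png

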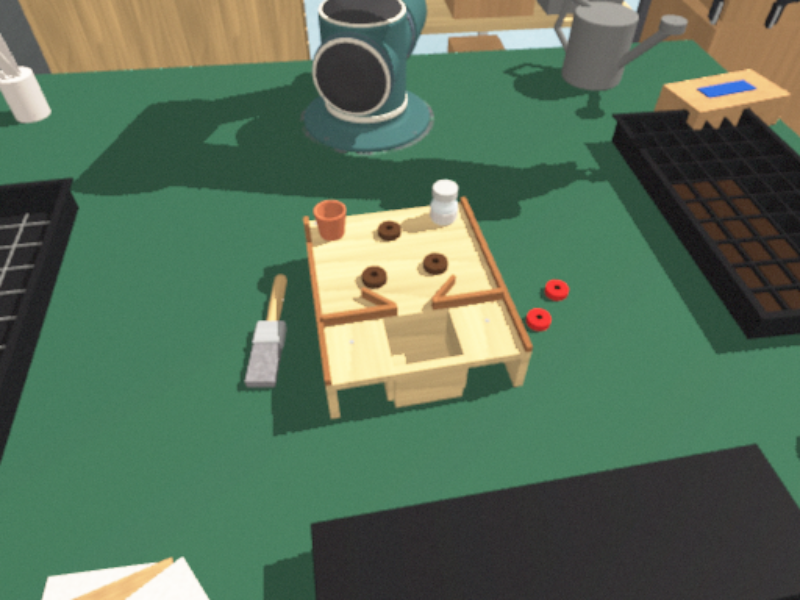

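The top view shows three brown pellets on the deck at about (374,311), (452,296) and (426,380) in the 800 px picture. The red discs at (258,272) and (222,317) lie on the table. They are the look-alikes, so I'll leave them alone. The next step is to fit the board pose and confirm all this in one enlarged crop with an overlay.

```bash
cat >> h.py <<'E'
from scipy.optimize import least_squares
def B(p,X):
    x,y,a=p;c,s=np.cos(a),np.sin(a); return np.array([x+c*X[0]-s*X[1],y+s*X[0]+c*X[1],X[2]])
def toB(p,w):
    x,y,a=p;c,s=np.cos(a),np.sin(a);dx,dy=w[0]-x,w[1]-y; return np.array([c*dx+s*dy,-s*dx+c*dy])
def pellets(f,p,n):
    out=[]
    for d in spotter.regions_of(n,"pellet_a"):
        r=d["region"]; v,u=np.nonzero(r); col=f["img"][r].mean(0)
        w=ray(f,u.mean(),v.mean(),.083); out.append((round(d["conf"],2),(toB(p,w)*1000).round(1),col.round(),len(u)))
    return out
E
python3 - <<'E'
from h import *
f=vision.grab_frame("top")
o=[((541,417),(-160,-130,85)),((313,438),(-160,130,85)),((291,173),(150,130,85)),((512,153),(150,-130,85)),((365,178),(138,45,75)),((440,170),(138,-45,75))]
px=np.array([k[0] for k in o])*.64; P=np.array([k[1] for k in o])/1000
s=least_squares(lambda p:np.concatenate([proj(f,B(p,X))-u for X,u in zip(P,px)]),[.57,0,0])
print(s.x,s.fun.round(1)); p=s.x; np.save("p.npy",p)
for r in pellets(f,p,"top"): print(r)
for q in ["clay_pot","seed_jar"]:
    d=spotter.boxes_of("top",q)[0]["bbox"]; z=.12 if q=="clay_pot" else .135
    print(q,toB(p,ray(f,(d[0]+d[2])/2,(d[1]+d[3])/2,z))*1000)
im=cv2.resize(f["img"][90:290,130:400][:,:,::-1],None,fx=2.9,fy=2.9,interpolation=cv2.INTER_CUBIC)
L=[[(-160,-130,85),(-160,130,85),(150,130,85),(150,-130,85)],[(58,-45,75),(58,45,75),(138,45,75),(138,-45,75)],[(50,24,91),(12,62,91)],[(50,-24,91),(12,-62,91)],[(50,24,91),(50,122,91)],[(50,-24,91),(50,-122,91)]]
for l in L:
    q=[((proj(f,B(p,np.array(X)/1000))-[130,90]+.5)*2.9) for X in l]
    cv2.polylines(im,[np.array(q).astype(np.int32)],len(q)>2,(255,0,255),1)
cv2.imwrite("pics/crop1.png",im)
E
```

```text
[0.57786317 0.00526797 0.06799028] [ 0.6  0.9 -0.7  1.3 -0.3 -0.7  0.3 -1.3 -0.3 -0.4  0.4  0.1]
(0.84, array([-21.6,  48.2]), array([117.,  78.,  50.]), 305)
(0.84, array([-10.6, 221. ]), array([226.,  40.,  34.]), 261)
(0.71, array([-12.2, -42.2]), array([120.,  81.,  52.]), 329)
(0.66, array([ 35.9, 176.2]), array([221.,  42.,  35.]), 283)
(0.56, array([-104.6,   -4.5]), array([120.,  81.,  53.]), 303)
clay_pot [-126.9816048   -90.00204364]
seed_jar [-125.66595654   82.7616428 ]
```

View pics/crop1.png

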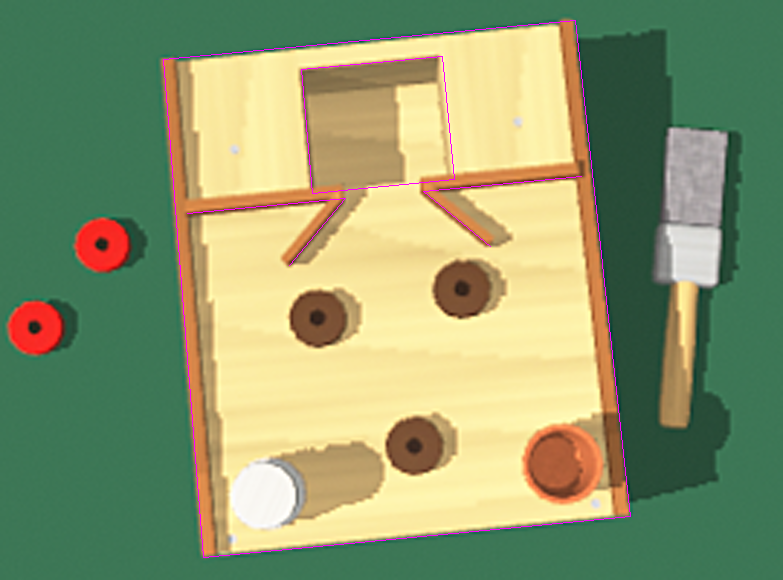

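The fit is good. In the crop the brown pellets are at (317,318), (462,288) and (414,445), and the red discs are off the deck. My plan is to use a slightly opened finger pair as a two-point cradle and do A first, then B, then C.

```bash
cat >> h.py <<'E'
from scipy.spatial.transform import Rotation as Ro, Slerp
def plan(targets):
    """targets: list of (n, bx,by mm board, z mm, push angle deg board): TCP keyframes, n rows each, linear between"""
    p=np.load("p.npy"); o=readout.get_obs(); R0=Ro.from_quat(o["tool_rot"]); x0=np.array(o["position"])
    print("t",round(o["clock"],2),"board TCP",(toB(p,x0)*1000).round(1),"z",round(x0[2]*1000,1),"open",round(o["opening"],3),"F",np.round(o["contact_force"],1))
    cur,Rc=x0,R0; rows=[]
    for n,bx,by,z,a in targets:
        w=B(p,np.array([bx,by,z])/1000); t=np.radians(a)+p[2]
        X=-np.array([np.cos(t),np.sin(t),0]);Z=np.array([0,0,-1.]);Rt=Ro.from_matrix(np.array([X,np.cross(Z,X),Z]).T)
        sl=Slerp([0,1],Ro.concatenate([Rc,Rt]))
        for i in range(1,n+1):
            pos=cur+(w-cur)*i/n
            rows.append(np.r_[R0.inv().apply(pos-x0)/.25,(R0.inv()*sl(i/n)).as_rotvec()/np.pi])
        cur,Rc=w,Rt
    for k,r in enumerate(rows): print([round(float(v),3)+0 for v in r], "|" if k%8==7 else "")
E
python3 -c "
from h import *
plan([(16,-51,82.3,240,-49.2)])"
```

```text
t 0.8 board TCP [-339.9  666. ] z 242.3 open 1.001 F [ 0.4  0.1 -0.1]
[-0.119, -0.111, 0.001, 0.0, 0.0, 0.01] 
[-0.238, -0.223, 0.001, 0.0, 0.0, 0.02] 
[-0.357, -0.334, 0.002, 0.0, 0.0, 0.03] 
[-0.475, -0.445, 0.002, 0.0, 0.0, 0.04] 
[-0.594, -0.556, 0.003, 0.0, 0.0, 0.05] 
[-0.713, -0.668, 0.003, 0.0, 0.0, 0.06] 
[-0.832, -0.779, 0.004, 0.0, 0.0, 0.07] 
[-0.951, -0.89, 0.005, 0.0, 0.0, 0.08] |
[-1.07, -1.002, 0.005, 0.0, 0.0, 0.09] 
[-1.189, -1.113, 0.006, 0.0, 0.0, 0.099] 
[-1.307, -1.224, 0.006, 0.0, 0.0, 0.109] 
[-1.426, -1.335, 0.007, 0.0, 0.0, 0.119] 
[-1.545, -1.447, 0.008, 0.0, 0.0, 0.129] 
[-1.664, -1.558, 0.008, 0.0, 0.0, 0.139] 
[-1.783, -1.669, 0.009, 0.0, 0.0, 0.149] 
[-1.902, -1.781, 0.009, 0.0, 0.0, 0.159] |
```

>>> send_rows([
  [-0.12,-0.11,0,0,0,0.01],
  [-0.24,-0.22,0,0,0,0.02],
  [-0.36,-0.33,0,0,0,0.03],
  [-0.48,-0.45,0,0,0,0.04],
  [-0.59,-0.56,0,0,0,0.05],
  [-0.71,-0.67,0,0,0,0.06],
  [-0.83,-0.78,0,0,0,0.07],
  [-0.95,-0.89,0,0,0,0.08],
], hand=0.76)

```text
clock: 1.6
position: [0.3578, 0.3639, 0.2425]
tool_rot: [0.268, 0.963, 0.0, 0.0]
contact_force: [0.6, 1.4, 0.7]
opening: 0.122
grasp_force: 0.0
```

```bash
python3 -c "
from h import *
plan([(8,-51,82.3,150,-49.2)])"
```

```text
t 1.6 board TCP [-195.2  372.8] z 242.5 open 0.122 F [0.6 1.4 0.7]
[-0.142, -0.078, 0.046, 0.0, 0.0, 0.01] 
[-0.285, -0.155, 0.092, 0.0, 0.0, 0.02] 
[-0.427, -0.233, 0.139, 0.0, 0.0, 0.03] 
[-0.57, -0.31, 0.185, 0.0, 0.0, 0.039] 
[-0.712, -0.388, 0.231, 0.0, 0.0, 0.049] 
[-0.854, -0.466, 0.277, 0.0, 0.0, 0.059] 
[-0.997, -0.543, 0.324, 0.0, 0.0, 0.069] 
[-1.139, -0.621, 0.37, 0.0, 0.0, 0.079] |
```

>>> send_rows([
  [-0.14,-0.08,0.03,0,0,0.01],
  [-0.28,-0.16,0.07,0,0,0.02],
  [-0.43,-0.23,0.1,0,0,0.03],
  [-0.57,-0.31,0.13,0,0,0.04],
  [-0.71,-0.39,0.16,0,0,0.05],
  [-0.85,-0.47,0.2,0,0,0.06],
  [-0.99,-0.54,0.2,0,0,0.07],
  [-0.99,-0.54,0.2,0,0,0.08],
])

```text
clock: 2.4
position: [0.5011, 0.1188, 0.1919]
tool_rot: [0.389, 0.921, -0.0, 0.0]
contact_force: [-0.9, 0.3, 0.1]
opening: 0.117
grasp_force: 0.0
```

```bash
python3 -c "
from h import *
plan([(4,-51,82.3,115,-49.2),(4,-51,82.3,90,-49.2)])
f=vision.grab_frame('wrist'); save(f,'w1.png',s=1.5)
p=np.load('p.npy')
for r in pellets(f,p,'wrist'): print(r)"
```

```text
t 2.4 board TCP [-68.9 118.5] z 191.9 open 0.117 F [-0.9  0.3  0.1]
[-0.039, -0.01, 0.077, 0.0, 0.0, -0.001] 
[-0.078, -0.019, 0.154, 0.0, 0.0, -0.001] 
[-0.117, -0.029, 0.231, 0.0, 0.0, -0.002] 
[-0.156, -0.039, 0.308, 0.0, 0.0, -0.002] 
[-0.156, -0.039, 0.333, 0.0, 0.0, -0.002] 
[-0.156, -0.039, 0.358, 0.0, 0.0, -0.002] 
[-0.156, -0.039, 0.383, 0.0, 0.0, -0.002] 
[-0.156, -0.039, 0.408, 0.0, 0.0, -0.002] |
(0.97, array([-14.4,  53.2]), array([88., 56., 30.]), 661)
(0.85, array([-28.9, 225.7]), array([197.,  14.,   6.]), 1010)
(0.7, array([ 10.8, 188.1]), array([197.,  13.,   7.]), 874)
(0.67, array([-103.1,   -2.4]), array([91., 58., 31.]), 1257)
(0.26, array([-67.7,  71. ]), array([207., 174., 106.]), 27123)
```

View pics/w1.png

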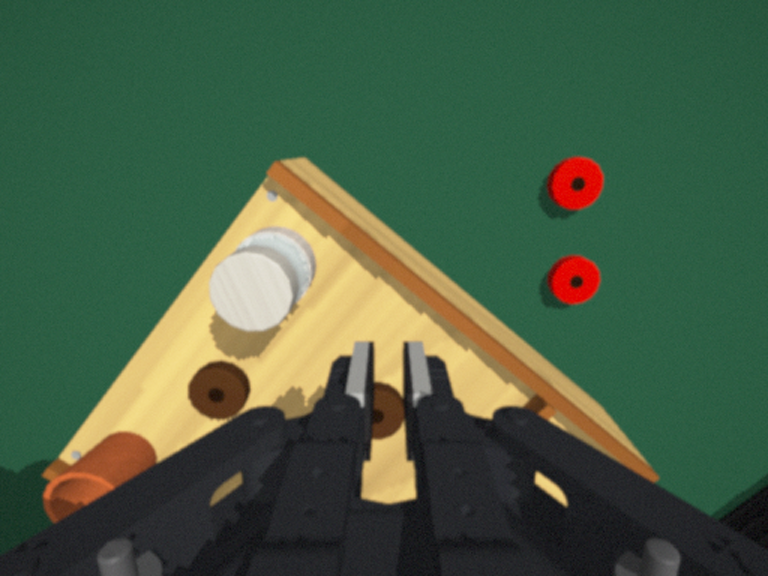

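The wrist view shows the slightly open fingers lined up behind brown pellet A at (380,410). The jar and pot are well clear.

>>> send_rows([
  [-0.04,-0.01,0.08,0,0,0],
  [-0.08,-0.02,0.16,0,0,0],
  [-0.12,-0.03,0.23,0,0,0],
  [-0.156,-0.039,0.3,0,0,0],
  [-0.156,-0.039,0.34,0,0,0],
  [-0.156,-0.039,0.37,0,0,0],
  [-0.156,-0.039,0.4,0,0,0],
  [-0.156,-0.039,0.408,0,0,0],
])

```text
clock: 3.3
position: [0.5198, 0.0879, 0.0899]
tool_rot: [0.386, 0.922, -0.0, -0.0]
contact_force: [0.3, 0.2, -0.4]
opening: 0.121
grasp_force: 0.0
```

```bash
python3 -c "
from h import *
plan([(8,1.7,21.2,90,-49.2)])"
```

```text
t 3.3 board TCP [-52.3  86.4] z 89.9 open 0.121 F [ 0.3  0.2 -0.4]
[-0.042, -0.001, 0.0, 0.0, 0.0, 0.0] 
[-0.085, -0.002, 0.0, 0.0, 0.0, 0.0] 
[-0.127, -0.002, 0.0, 0.0, 0.0, 0.0] 
[-0.169, -0.003, 0.0, 0.0, 0.0, 0.0] 
[-0.212, -0.004, 0.0, 0.0, 0.0, 0.0] 
[-0.254, -0.005, 0.0, 0.0, 0.0, 0.0] 
[-0.296, -0.005, 0.0, 0.0, 0.0, -0.001] 
[-0.339, -0.006, 0.0, 0.0, 0.0, -0.001] |
```

>>> send_rows([
  [-0.04,0,0,0,0,0],
  [-0.085,-0.002,0,0,0,0],
  [-0.127,-0.002,0,0,0,0],
  [-0.17,-0.003,0,0,0,0],
  [-0.21,-0.004,0,0,0,0],
  [-0.25,-0.005,0,0,0,0],
  [-0.295,-0.006,0,0,0,0],
  [-0.33,-0.006,0,0,0,0],
])

```text
clock: 4.1
position: [0.5775, 0.0268, 0.0903]
tool_rot: [0.387, 0.922, -0.0, -0.0]
contact_force: [-0.1, -0.4, 0.2]
opening: 0.121
grasp_force: 0.1
```

```bash
python3 -c "
from h import *
d=lambda a:(20-28*np.cos(np.radians(a)),-28*np.sin(np.radians(a)))
plan([(2,*d(-37),90,-37),(2,*d(-25),90,-25),(2,*d(-12),90,-12),(2,*d(0),90,0)])
f=vision.grab_frame('top'); save(f,'t2.png',(180,90,350,290),3)
p=np.load('p.npy')
for r in pellets(f,p,'top'): print(r)"
```

```text
t 4.1 board TCP [ 1.1 21.5] z 90.3 open 0.121 F [-0.1 -0.4  0.2]
[-0.002, -0.011, 0.001, 0.0, 0.0, -0.034] 
[-0.005, -0.023, 0.001, 0.0, 0.0, -0.069] 
[-0.009, -0.034, 0.001, 0.0, 0.0, -0.102] 
[-0.012, -0.045, 0.001, 0.0, 0.0, -0.135] 
[-0.019, -0.056, 0.001, 0.0, 0.0, -0.172] 
[-0.025, -0.067, 0.001, 0.0, 0.0, -0.208] 
[-0.033, -0.075, 0.001, 0.0, 0.0, -0.241] 
[-0.041, -0.084, 0.001, 0.0, 0.0, -0.274] |
(0.7, array([-101.3,   -4.8]), array([150., 101.,  67.]), 208)
(0.7, array([ 35.1, 176.1]), array([233.,  55.,  47.]), 266)
(0.62, array([-10.8, 220.7]), array([229.,  55.,  47.]), 287)
```

View pics/t2.png

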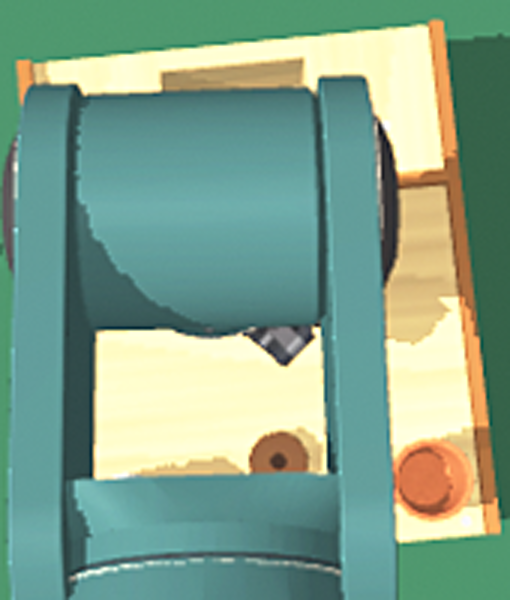

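The arm hides the gate area in the top view, so I'll use the scene camera for this phase.

```bash
python3 -c "
from h import *
f=vision.grab_frame('scene'); save(f,'s2.png',(180,100,360,280),3.3)
p=np.load('p.npy')
for r in pellets(f,p,'scene'): print(r)"
```

```text
(0.67, array([-10.1, -37.9]), array([107.,  80.,  56.]), 201)
(0.64, array([-100.,   -8.]), array([110.,  79.,  57.]), 71)
(0.55, array([ 61.9, 201.9]), array([235.,  66.,  61.]), 143)
(0.5, array([18.7,  1. ]), array([98., 71., 50.]), 212)
(0.46, array([107.7, 158.5]), array([229.,  70.,  63.]), 193)
```

View pics/s2.png

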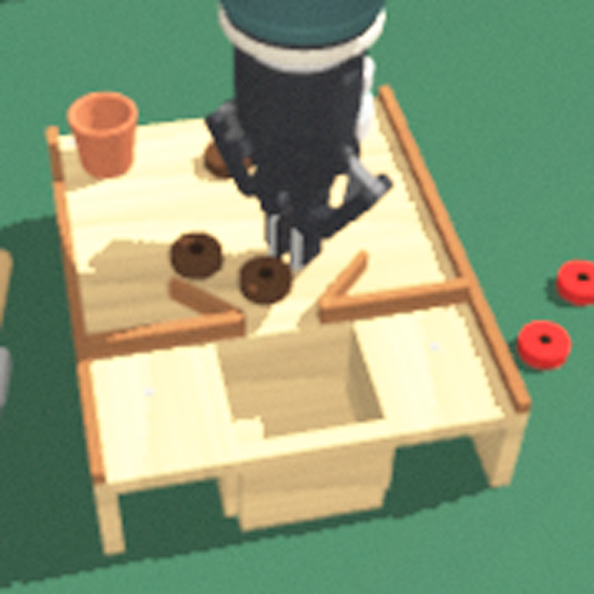

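Pellet A sits at (265,279), board (19,1), as planned. B at (195,255) and C are untouched. Next I'll pivot around A.

>>> send_rows([
  [-0.002,-0.012,0,0,0,-0.035],
  [-0.005,-0.023,0,0,0,-0.07],
  [-0.009,-0.034,0,0,0,-0.1],
  [-0.012,-0.045,0,0,0,-0.135],
  [-0.019,-0.056,0,0,0,-0.17],
  [-0.025,-0.067,0,0,0,-0.21],
  [-0.033,-0.075,0,0,0,-0.24],
  [-0.041,-0.084,0,0,0,-0.274],
])

```text
clock: 5.1
position: [0.5688, 0.0058, 0.0904]
tool_rot: [-0.036, 0.999, 0.0, 0.0]
contact_force: [-0.2, 0.1, 0.1]
opening: 0.122
grasp_force: 0.0
```

```bash
python3 -c "
from h import *
plan([(7,42,0,90,0),(1,42,0,90,0)])
f=vision.grab_frame('scene')
p=np.load('p.npy')
for r in pellets(f,p,'scene'): print(r)"
```

```text
t 5.1 board TCP [-9.   1.2] z 90.4 open 0.122 F [-0.2  0.1  0.1]
[-0.029, -0.001, 0.0, 0.0, 0.0, 0.0] 
[-0.058, -0.002, 0.0, 0.0, 0.0, 0.0] 
[-0.087, -0.002, 0.001, 0.0, 0.0, 0.001] 
[-0.117, -0.003, 0.001, 0.0, 0.0, 0.001] 
[-0.146, -0.004, 0.001, 0.0, 0.0, 0.001] 
[-0.175, -0.005, 0.001, 0.0, 0.0, 0.001] 
[-0.204, -0.006, 0.001, 0.0, 0.0, 0.001] 
[-0.204, -0.006, 0.001, 0.0, 0.0, 0.001] |
(0.77, array([107.1, 158.4]), array([233.,  67.,  61.]), 178)
(0.75, array([20. ,  1.8]), array([127.,  89.,  60.]), 197)
(0.73, array([-11.3, -39.4]), array([101.,  72.,  49.]), 186)
(0.65, array([ 62. , 201.9]), array([233.,  66.,  60.]), 152)
```

>>> send_rows([
  [-0.03,-0.001,0,0,0,0],
  [-0.06,-0.002,0,0,0,0],
  [-0.09,-0.003,0,0,0,0],
  [-0.12,-0.004,0,0,0,0],
  [-0.15,-0.005,0,0,0,0],
  [-0.18,-0.006,0,0,0,0],
  [-0.205,-0.006,0,0,0,0],
  [-0.205,-0.006,0,0,0,0],
])

```text
clock: 6.0
position: [0.6209, 0.0075, 0.0902]
tool_rot: [-0.034, 0.999, 0.0, -0.0]
contact_force: [-0.3, 0.1, -0.6]
opening: 0.12
grasp_force: 0.0
```

```bash
python3 -c "
from h import *
plan([(4,-5,2,92,0),(4,-10,2,140,0)])
f=vision.grab_frame('scene');save(f,'s3.png',(180,100,360,280),3.3)
p=np.load('p.npy')
for r in pellets(f,p,'scene'): print(r)"
```

```text
t 6.0 board TCP [43.1 -0.7] z 90.2 open 0.12 F [-0.3  0.1 -0.6]
[0.048, 0.003, -0.002, 0.0, 0.0, 0.0] 
[0.096, 0.005, -0.004, 0.0, 0.0, 0.0] 
[0.144, 0.008, -0.006, 0.0, 0.0, 0.0] 
[0.192, 0.011, -0.007, 0.0, 0.0, 0.0] 
[0.197, 0.011, -0.055, 0.0, 0.0, 0.0] 
[0.202, 0.011, -0.103, 0.0, 0.0, 0.0] 
[0.207, 0.011, -0.151, 0.0, 0.0, 0.0] 
[0.212, 0.011, -0.199, 0.0, 0.0, 0.0] |
(0.64, array([136.3, -11.9]), array([124.,  88.,  60.]), 105)
(0.63, array([ -3.9, -47. ]), array([116.,  80.,  55.]), 92)
(0.5, array([107.7, 158.7]), array([230.,  71.,  64.]), 190)
(0.43, array([ 62.1, 202.8]), array([228.,  71.,  64.]), 162)
```

View pics/s3.png

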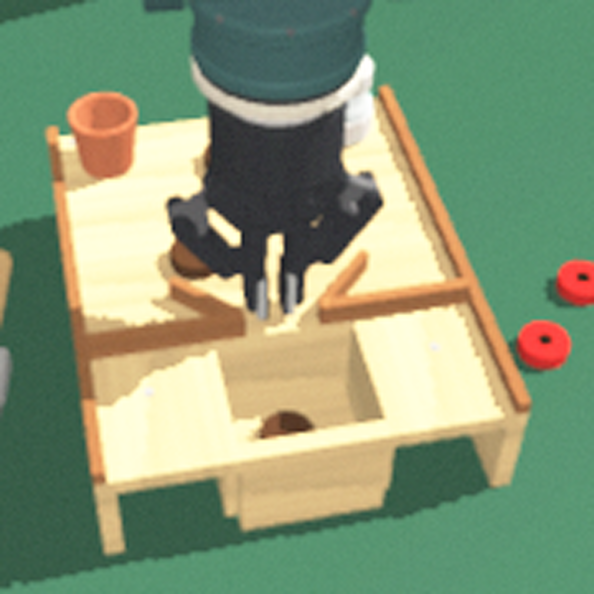

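Pellet A is in the slot at (288,425), and B and C are unmoved. I'll back off and go round to B.

>>> send_rows([
  [0.06,0.003,0,0,0,0],
  [0.12,0.006,0,0,0,0],
  [0.18,0.01,0,0,0,0],
  [0.2,0.01,-0.04,0,0,0],
  [0.2,0.01,-0.1,0,0,0],
  [0.2,0.01,-0.15,0,0,0],
  [0.2,0.01,-0.2,0,0,0],
  [0.2,0.01,-0.2,0,0,0],
])

```text
clock: 6.9
position: [0.5714, 0.0066, 0.1429]
tool_rot: [-0.034, 0.999, -0.0, 0.002]
contact_force: [-0.1, -0.1, -0.1]
opening: 0.118
grasp_force: 0.0
```

```bash
python3 -c "
from h import *
f=vision.grab_frame('scene')
p=np.load('p.npy')
for r in pellets(f,p,'scene'): print(r)
plan([(7,-39.5,-78,140,52.6),(1,-39.5,-78,140,52.6)])"
```

```text
(0.77, array([-12. , -40.1]), array([101.,  70.,  47.]), 176)
(0.57, array([ 62.8, 201.4]), array([221.,  60.,  55.]), 162)
(0.48, array([106.8, 159. ]), array([222.,  64.,  58.]), 188)
(0.43, array([-94.9,  -8.9]), array([99., 66., 44.]), 22)
(0.4, array([137., -12.]), array([112.,  79.,  53.]), 90)
t 7.0 board TCP [-7.2  1.9] z 140.5 open 0.121 F [0.6 0.1 0.1]
[0.018, -0.046, 0.0, 0.0, 0.0, -0.042] 
[0.037, -0.091, 0.001, 0.0, 0.0, -0.084] 
[0.055, -0.137, 0.001, 0.0, 0.0, -0.125] 
[0.074, -0.183, 0.001, 0.0, 0.0, -0.167] 
[0.092, -0.228, 0.001, 0.0, 0.0, -0.209] 
[0.11, -0.274, 0.002, 0.0, 0.0, -0.251] 
[0.129, -0.319, 0.002, 0.0, 0.0, -0.292] 
[0.129, -0.319, 0.002, 0.0, 0.0, -0.292] |
```

>>> send_rows([
  [0.018,-0.046,0,0,0,-0.042],
  [0.037,-0.09,0,0,0,-0.084],
  [0.055,-0.137,0,0,0,-0.125],
  [0.074,-0.183,0,0,0,-0.167],
  [0.092,-0.228,0,0,0,-0.209],
  [0.11,-0.274,0,0,0,-0.251],
  [0.129,-0.32,0,0,0,-0.292],
  [0.129,-0.32,0,0,0,-0.292],
])

```text
clock: 7.8
position: [0.543, -0.0762, 0.1395]
tool_rot: [-0.473, 0.881, 0.0, -0.001]
contact_force: [-0.2, 0.2, -1.3]
opening: 0.117
grasp_force: 0.0
```

```bash
python3 -c "
from h import *
plan([(6,-39.5,-78,90,52.6),(2,-39.5,-78,90,52.6)])"
```

```text
t 7.8 board TCP [-40.3 -78.9] z 139.5 open 0.117 F [-0.2  0.2 -1.3]
[-0.001, 0.0, 0.033, 0.0, 0.0, 0.0] 
[-0.002, 0.0, 0.066, 0.0, 0.0, 0.0] 
[-0.003, 0.0, 0.099, 0.0, 0.0, 0.0] 
[-0.003, 0.0, 0.132, 0.0, 0.0, 0.0] 
[-0.004, 0.0, 0.165, 0.0, 0.0, 0.0] 
[-0.005, -0.001, 0.198, 0.0, 0.0, 0.0] 
[-0.005, -0.001, 0.198, 0.0, 0.0, 0.0] 
[-0.005, -0.001, 0.198, 0.0, 0.0, 0.0] |
```

Down, then push to B's pre-gate point (same 28 mm offset).

>>> send_rows([
  [0,0,0.033,0,0,0],
  [0,0,0.066,0,0,0],
  [0,0,0.1,0,0,0],
  [0,0,0.132,0,0,0],
  [0,0,0.165,0,0,0],
  [0,0,0.198,0,0,0],
  [0,0,0.198,0,0,0],
  [0,0,0.198,0,0,0],
])

```text
clock: 8.6
position: [0.5435, -0.0754, 0.0908]
tool_rot: [-0.473, 0.881, 0.0, -0.0]
contact_force: [-0.1, -0.8, -0.1]
opening: 0.12
grasp_force: 0.0
```

```bash
python3 -c "
from h import *
plan([(8,20-28*.607,-28*.794,90,52.6)])"
```

```text
t 8.6 board TCP [-39.8 -78.1] z 90.8 open 0.12 F [-0.1 -0.8 -0.1]
[-0.035, 0.0, 0.0, 0.0, 0.0, 0.0] 
[-0.07, 0.0, 0.001, 0.0, 0.0, 0.0] 
[-0.106, 0.0, 0.001, 0.0, 0.0, 0.0] 
[-0.141, 0.0, 0.002, 0.0, 0.0, 0.0] 
[-0.176, 0.0, 0.002, 0.0, 0.0, 0.0] 
[-0.211, 0.0, 0.002, 0.0, 0.0, 0.0] 
[-0.246, 0.0, 0.003, 0.0, 0.0, 0.0] 
[-0.282, 0.0, 0.003, 0.0, 0.0, 0.0] |
```

>>> send_rows([
  [-0.035,0,0,0,0,0],
  [-0.07,0,0.001,0,0,0],
  [-0.105,0,0.001,0,0,0],
  [-0.14,0,0.002,0,0,0],
  [-0.175,0,0.002,0,0,0],
  [-0.21,0,0.002,0,0,0],
  [-0.245,0,0.003,0,0,0],
  [-0.28,0,0.003,0,0,0],
])

```text
clock: 9.4
position: [0.5825, -0.0164, 0.09]
tool_rot: [-0.473, 0.881, 0.0, -0.0]
contact_force: [0.5, 0.5, 0.8]
opening: 0.119
grasp_force: 0.0
```

```bash
python3 -c "
from h import *
d=lambda a:(20-28*np.cos(np.radians(a)),-28*np.sin(np.radians(a)))
plan([(2,*d(39),90,39),(2,*d(26),90,26),(2,*d(13),90,13),(2,*d(0),90,0)])
f=vision.grab_frame('scene')
p=np.load('p.npy')
for r in pellets(f,p,'scene'): print(r)"
```

```text
t 9.4 board TCP [  3.2 -22. ] z 90.0 open 0.119 F [0.5 0.5 0.8]
[-0.001, 0.013, 0.0, 0.0, 0.0, 0.038] 
[-0.002, 0.026, 0.0, 0.0, 0.0, 0.075] 
[-0.006, 0.038, 0.0, 0.0, 0.0, 0.111] 
[-0.01, 0.05, 0.0, 0.0, 0.0, 0.147] 
[-0.017, 0.061, 0.0, 0.0, 0.0, 0.183] 
[-0.024, 0.071, 0.0, 0.0, 0.0, 0.22] 
[-0.033, 0.08, 0.0, 0.0, 0.0, 0.256] 
[-0.042, 0.089, 0.0, 0.0, 0.0, 0.292] |
(0.78, array([19.6,  2.2]), array([129.,  91.,  61.]), 211)
(0.71, array([  76.5, -188.8]), array([160., 152., 139.]), 1010)
(0.56, array([ 61.3, 201.3]), array([234.,  62.,  58.]), 126)
(0.53, array([136.4, -12.3]), array([110.,  76.,  51.]), 73)
(0.5, array([106.5, 158.2]), array([221.,  70.,  62.]), 200)
```

>>> send_rows([
  [-0.001,0.013,0,0,0,0.038],
  [-0.002,0.026,0,0,0,0.075],
  [-0.006,0.038,0,0,0,0.11],
  [-0.01,0.05,0,0,0,0.147],
  [-0.017,0.061,0,0,0,0.183],
  [-0.024,0.071,0,0,0,0.22],
  [-0.033,0.08,0,0,0,0.256],
  [-0.042,0.089,0,0,0,0.292],
])

```text
clock: 10.3
position: [0.5693, 0.0039, 0.0901]
tool_rot: [-0.031, 1.0, -0.0, 0.0]
contact_force: [-0.2, -0.1, -0.2]
opening: 0.122
grasp_force: 0.0
```

```bash
python3 -c "
from h import *
plan([(7,43,0,90,0),(1,43,0,90,0)])
f=vision.grab_frame('scene')
p=np.load('p.npy')
for r in pellets(f,p,'scene'): print(r)"
```

```text
t 10.3 board TCP [-8.6 -0.8] z 90.1 open 0.122 F [-0.2 -0.1 -0.2]
[-0.029, 0.001, 0.0, 0.0, 0.0, 0.0] 
[-0.059, 0.001, 0.0, 0.0, 0.0, -0.001] 
[-0.088, 0.002, 0.0, 0.0, 0.0, -0.001] 
[-0.118, 0.002, 0.0, 0.0, 0.0, -0.001] 
[-0.147, 0.003, 0.0, 0.0, 0.0, -0.001] 
[-0.177, 0.004, 0.0, 0.0, 0.0, -0.002] 
[-0.206, 0.004, 0.0, 0.0, 0.0, -0.002] 
[-0.206, 0.004, 0.0, 0.0, 0.0, -0.002] |
(0.73, array([20.6,  3.9]), array([130.,  91.,  62.]), 209)
(0.67, array([137.2, -12.5]), array([122.,  86.,  59.]), 91)
(0.63, array([105.5, 159. ]), array([222.,  74.,  65.]), 195)
(0.58, array([ 62.1, 201.2]), array([227.,  67.,  60.]), 168)
```

>>> send_rows([
  [-0.03,0.001,0,0,0,0],
  [-0.06,0.001,0,0,0,-0.001],
  [-0.09,0.002,0,0,0,-0.001],
  [-0.12,0.002,0,0,0,-0.001],
  [-0.15,0.003,0,0,0,-0.001],
  [-0.18,0.004,0,0,0,-0.002],
  [-0.208,0.004,0,0,0,-0.002],
  [-0.208,0.004,0,0,0,-0.002],
])

```text
clock: 11.2
position: [0.622, 0.0086, 0.0899]
tool_rot: [-0.037, 0.999, 0.0, -0.0]
contact_force: [0.6, -0.4, -0.1]
opening: 0.119
grasp_force: 0.0
```

```bash
python3 -c "
from h import *
f=vision.grab_frame('scene');save(f,'s4.png',(180,100,360,280),3.3)
p=np.load('p.npy')
for r in pellets(f,p,'scene'): print(r)
plan([(8,43,0,90,0)])"
```

```text
(0.76, array([107.8, 158.9]), array([234.,  69.,  63.]), 177)
(0.63, array([ 61.5, 201.2]), array([233.,  66.,  61.]), 149)
(0.43, array([123.1,  -6.5]), array([110.,  77.,  52.]), 104)
(0.43, array([138.5, -11.4]), array([109.,  77.,  53.]), 71)
t 11.3 board TCP [43.5  0.3] z 89.9 open 0.123 F [0.1 0.4 0. ]
[0.0, 0.0, 0.0, 0.0, 0.0, 0.0] 
[0.0, 0.0, 0.0, 0.0, 0.0, 0.0] 
[0.001, 0.0, 0.0, 0.0, 0.0, 0.001] 
[0.001, -0.001, 0.0, 0.0, 0.0, 0.001] 
[0.001, -0.001, 0.0, 0.0, 0.0, 0.001] 
[0.001, -0.001, 0.0, 0.0, 0.0, 0.001] 
[0.002, -0.001, 0.0, 0.0, 0.0, 0.002] 
[0.002, -0.001, 0.0, 0.0, 0.0, 0.002] |
```

View pics/s4.png

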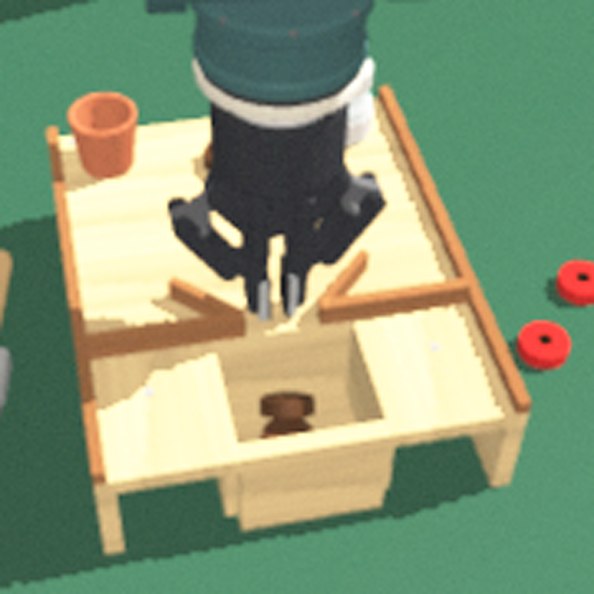

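Both A and B lie in the slot, at (287,405) and (285,428). Now I'll back off, rise, and go behind C.

>>> send_rows([
  [0.06,0,-0.01,0,0,0],
  [0.14,0,-0.04,0,0,0],
  [0.22,0,-0.14,0,0,0],
  [0.3,0,-0.26,0,0,0],
  [0.42,0,-0.36,0,0,0],
  [0.55,0,-0.4,0,0,0],
  [0.68,0,-0.4,0,0,0],
  [0.75,0,-0.4,0,0,0],
])

```text
clock: 12.1
position: [0.4324, -0.0054, 0.1906]
tool_rot: [-0.037, 0.999, -0.0, 0.001]
contact_force: [0.5, 0.3, 1.2]
opening: 0.116
grasp_force: 0.0
```

```bash
python3 -c "
from h import *
plan([(3,-147,-4.8,150,2),(5,-147,-4.8,90,2)])
f=vision.grab_frame('scene')
p=np.load('p.npy')
for r in pellets(f,p,'scene'): print(r)
"
```

```text
t 12.1 board TCP [-145.9   -0.7] z 190.6 open 0.116 F [0.5 0.3 1.2]
[0.002, -0.005, 0.054, 0.0, 0.0, -0.003] 
[0.003, -0.011, 0.108, 0.0, 0.0, -0.006] 
[0.005, -0.016, 0.162, 0.0, 0.0, -0.009] 
[0.005, -0.016, 0.21, 0.0, 0.0, -0.009] 
[0.005, -0.016, 0.258, 0.0, 0.0, -0.009] 
[0.005, -0.016, 0.306, 0.0, 0.0, -0.009] 
[0.005, -0.016, 0.354, 0.0, 0.0, -0.009] 
[0.005, -0.016, 0.402, 0.0, 0.0, -0.009] |
(0.74, array([106.4, 158.4]), array([216.,  61.,  54.]), 190)
(0.51, array([ 61.9, 202.4]), array([213.,  60.,  53.]), 169)
(0.45, array([-104.5,    0.3]), array([119.,  84.,  56.]), 158)
(0.4, array([138.6, -11.6]), array([92., 64., 44.]), 70)
```

>>> send_rows([
  [0.002,-0.004,0.054,0,0,-0.003],
  [0.003,-0.008,0.108,0,0,-0.006],
  [0.005,-0.011,0.16,0,0,-0.008],
  [0.005,-0.011,0.21,0,0,-0.008],
  [0.005,-0.011,0.26,0,0,-0.008],
  [0.005,-0.011,0.31,0,0,-0.008],
  [0.005,-0.011,0.36,0,0,-0.008],
  [0.005,-0.011,0.402,0,0,-0.008],
])

```text
clock: 13.0
position: [0.4331, -0.0081, 0.0884]
tool_rot: [-0.049, 0.999, 0.0, -0.0]
contact_force: [1.2, 0.5, 0.1]
opening: 0.122
grasp_force: 0.0
```

```bash
python3 -c "
from h import *
plan([(8,-70,-1.7,90,1.5)])
"
```

```text
t 13.0 board TCP [-145.3   -3.5] z 88.4 open 0.122 F [1.2 0.5 0.1]
[-0.038, 0.0, -0.001, 0.0, 0.0, 0.0] 
[-0.075, -0.001, -0.002, 0.0, 0.0, 0.0] 
[-0.113, -0.001, -0.003, 0.0, 0.0, 0.001] 
[-0.151, -0.001, -0.003, 0.0, 0.0, 0.001] 
[-0.188, -0.001, -0.004, 0.0, 0.0, 0.001] 
[-0.226, -0.002, -0.005, 0.0, 0.0, 0.001] 
[-0.264, -0.002, -0.006, 0.0, 0.0, 0.001] 
[-0.301, -0.002, -0.007, 0.0, 0.0, 0.001] |
```

>>> send_rows([
  [-0.038,0,-0.001,0,0,0],
  [-0.075,-0.001,-0.002,0,0,0],
  [-0.113,-0.001,-0.003,0,0,0],
  [-0.15,-0.001,-0.004,0,0,0],
  [-0.188,-0.001,-0.005,0,0,0],
  [-0.226,-0.002,-0.006,0,0,0],
  [-0.264,-0.002,-0.006,0,0,0],
  [-0.3,-0.002,-0.006,0,0,0],
])

```text
clock: 13.8
position: [0.5087, -0.0011, 0.091]
tool_rot: [-0.049, 0.999, -0.0, -0.0]
contact_force: [0.5, -0.1, 0.0]
opening: 0.117
grasp_force: 0.1
```

```bash
python3 -c "
from h import *
plan([(8,-8,0,90,0)])
f=vision.grab_frame('scene')
p=np.load('p.npy')
for r in pellets(f,p,'scene'): print(r)
"
```

```text
t 13.8 board TCP [-69.4  -1.7] z 91.0 open 0.117 F [ 0.5 -0.1  0. ]
[-0.031, 0.0, 0.001, 0.0, 0.0, 0.001] 
[-0.061, 0.0, 0.001, 0.0, 0.0, 0.002] 
[-0.092, 0.0, 0.002, 0.0, 0.0, 0.004] 
[-0.123, 0.0, 0.002, 0.0, 0.0, 0.005] 
[-0.154, 0.0, 0.003, 0.0, 0.0, 0.006] 
[-0.184, -0.001, 0.003, 0.0, 0.0, 0.007] 
[-0.215, -0.001, 0.004, 0.0, 0.0, 0.009] 
[-0.246, -0.001, 0.004, 0.0, 0.0, 0.01] |
(0.69, array([-41.8,   1.4]), array([117.,  80.,  54.]), 168)
(0.65, array([ 61.7, 201.5]), array([211.,  68.,  59.]), 189)
(0.48, array([107.2, 158.3]), array([231.,  61.,  56.]), 166)
(0.44, array([138.9, -11.6]), array([96., 67., 46.]), 58)
```

C is held in the cradle at (-42, 1).

>>> send_rows([
  [-0.03,0,0.001,0,0,0.001],
  [-0.06,0,0.001,0,0,0.002],
  [-0.09,0,0.002,0,0,0.004],
  [-0.12,0,0.002,0,0,0.005],
  [-0.155,0,0.003,0,0,0.006],
  [-0.185,-0.001,0.003,0,0,0.007],
  [-0.215,-0.001,0.004,0,0,0.009],
  [-0.246,-0.001,0.004,0,0,0.01],
])

```text
clock: 14.7
position: [0.5697, 0.0047, 0.09]
tool_rot: [-0.033, 0.999, -0.0, -0.0]
contact_force: [-0.8, 0.4, 0.5]
opening: 0.119
grasp_force: 0.1
```

```bash
python3 -c "
from h import *
plan([(7,43,0,90,0),(1,43,0,90,0)])
f=vision.grab_frame('scene')
p=np.load('p.npy')
for r in pellets(f,p,'scene'): print(r)
"
```

```text
t 14.7 board TCP [-8.1 -0.1] z 90.0 open 0.119 F [-0.8  0.4  0.5]
[-0.029, 0.0, 0.0, 0.0, 0.0, 0.0] 
[-0.058, 0.0, 0.0, 0.0, 0.0, 0.0] 
[-0.088, 0.0, 0.0, 0.0, 0.0, 0.0] 
[-0.117, 0.0, 0.0, 0.0, 0.0, 0.0] 
[-0.146, 0.0, 0.0, 0.0, 0.0, 0.0] 
[-0.175, 0.0, 0.0, 0.0, 0.0, 0.0] 
[-0.205, 0.0, 0.0, 0.0, 0.0, 0.0] 
[-0.205, 0.0, 0.0, 0.0, 0.0, 0.0] |
(0.58, array([122.2,  -8. ]), array([118.,  87.,  60.]), 138)
(0.56, array([ 62.6, 201.2]), array([225.,  67.,  60.]), 171)
(0.55, array([138.3, -11. ]), array([101.,  71.,  48.]), 65)
(0.48, array([19.4,  1.8]), array([126.,  90.,  61.]), 214)
```

>>> send_rows([
  [-0.03,0,0,0,0,0],
  [-0.06,0,0,0,0,0],
  [-0.09,0,0,0,0,0],
  [-0.12,0,0,0,0,0],
  [-0.15,0,0,0,0,0],
  [-0.18,0,0,0,0,0],
  [-0.208,0,0,0,0,0],
  [-0.208,0,0,0,0,0],
])

```text
clock: 15.6
position: [0.6217, 0.0081, 0.0899]
tool_rot: [-0.034, 0.999, 0.0, -0.0]
contact_force: [0.2, 0.5, 0.5]
opening: 0.119
grasp_force: 0.0
```

>>> send_rows([
  [0.06,0,-0.01,0,0,0],
  [0.14,0,-0.06,0,0,0],
  [0.2,0,-0.18,0,0,0],
  [0.2,0,-0.34,0,0,0],
  [0.2,0,-0.5,0,0,0],
  [0.2,0,-0.66,0,0,0],
  [0.2,0,-0.7,0,0,0],
  [0.2,0,-0.7,0,0,0],
])

```text
clock: 16.4
position: [0.5714, 0.0047, 0.2668]
tool_rot: [-0.034, 0.999, -0.0, 0.001]
contact_force: [0.1, 0.2, -0.6]
opening: 0.121
grasp_force: 0.0
```

```bash
python3 -c "
from h import *
f=vision.grab_frame('scene');save(f,'s5.png',(150,90,370,280),3.1)
p=np.load('p.npy')
for r in pellets(f,p,'scene'): print(r)
for q in ['clay_pot','seed_jar','brush']: print(q,[ (round(d['conf'],2),np.round(d['bbox'])) for d in spotter.boxes_of('scene',q)[:1]])
plan([(1,-10,0,265,0)])
"
```

```text
(0.58, array([127.5,  -9. ]), array([82., 56., 38.]), 76)
(0.56, array([ 61.9, 202.7]), array([219.,  58.,  52.]), 152)
(0.48, array([107.4, 158.5]), array([217.,  58.,  53.]), 188)
(0.42, array([139. , -13.3]), array([79., 54., 37.]), 51)
clay_pot [(0.89, array([202., 128., 222., 154.]))]
seed_jar [(0.68, array([276., 116., 290., 148.]))]
brush [(0.71, array([157., 178., 185., 247.]))]
t 16.65 board TCP [-7.1 -0. ] z 263.2 open 0.114 F [ 0.5 -0.   0.8]
[0.011, 0.0, -0.007, 0.0, -0.001, 0.0]
```

View pics/s5.png

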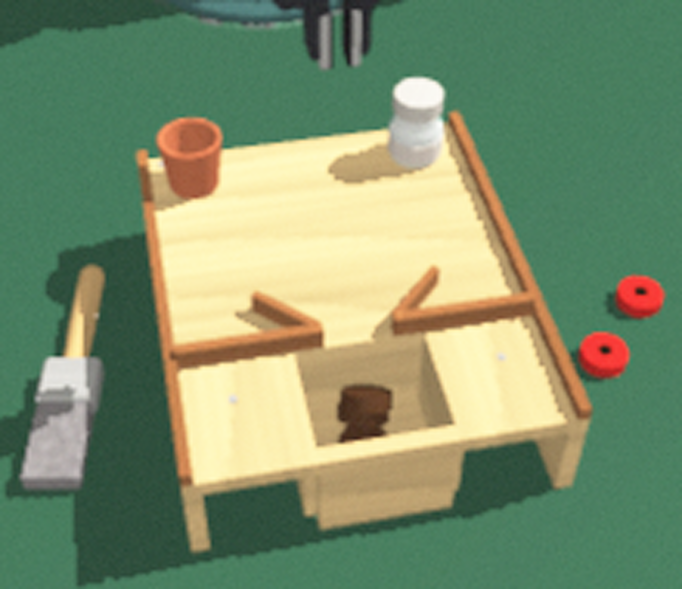

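The deck is empty, with all three pellets stacked in the slot around (363,410). The pot, jar and brush haven't moved, and the hand is clear above everything.

```bash
python3 -c "
from h import *
print(workorder.sign_off())"
```

```text
the job is handed in; nothing more can be done
None
```

I swept all three pellets into the slot one at a time, left the pot, jar and brush where they stood, and handed the job in at about 17 s with the hand clear of everything.

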